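# Seat the texture roller's axle in its bench stand

### The arm

A 6-joint arm with a two-finger parallel gripper is mounted at the origin on the work surface; the furniture and walls round the work are solid. World frame = base frame: x ahead of the robot, y to its left, z up, the work surface at z = 0. Lengths are in m, angles in rad, forces in N, time in s.
With the tool pointing down it reaches from about 0.4 to 0.825 m from the base axis. Payload 7 kg.
Tool frame: the origin (TCP) lies between the finger pads; the fingertips stand 8 mm ahead of it and the grasp point (between the pads) lies 11 mm behind it (arm.finger_overhang is the distance from the TCP to the fingertips, in m); z points along the fingers, y is the line along which they close (so a half turn about z gives the same grasp; the last joint's range is limited). The gripper opens to 88 mm and grips with 3 to 60 N. Pads are 19 mm wide; open, the fingers measure 130 mm over their backs; the gripper's body (78 mm by 193 mm) begins 47 mm behind the grasp point.
Start: joints at [1.461, 0.359, 0.012, 0, -1.224, -0.288], TCP at [0.261, 0.622, 0.235] pointing down, gripper open.
Joint ranges: [-3.07, 3.07], [-1.43, 2.12], [-1.02, 1.25], [-3.03, 1.67], [-3.05, -0], [-3.03, 3.03]. Speed limits (rad/s): [2.39, 2.39, 3.01, 3.14, 3.14, 3.14].

### API

Orientations are given as [roll, pitch, yaw] about the fixed x, y, z axes, in that order (R = Rz(yaw) Ry(pitch) Rx(roll)).
In Python, from station import arm gives the robot as it stands.
- The arm moves only by the tool move_arm, never from a script. Its argument "rows" is text: rows parted by semicolons, each of 7 numbers parted by spaces: the turn, a rotation vector about the tool's x, y, z in degrees, then the shift along the tool's x, y, z in m, then the finger opening in m, from 0 to 0.0876. A call has 1 to 8 rows; each row shifts and turns the commanded pose from where the row before left it, along the tool's axes as they then stand; what a row does not reach is not made up. A row lasts 1/8 s, in which the tool goes at most 62.5 mm and 10.7 degrees, less where a joint would pass 70% of its speed; a pose out of reach is approached as far as the arm can. A call is refused whole if a number of a shift passes 0.0625 or a number of a turn 10.7, either way. A call with a gripper value outside its range is refused whole. The fingers move at their own pace and stop on an object; "squeeze" is the grip in N (left out, the last holds). Time passes only in rows, so rows that do not move let the fingers close. It gives the time, the measured TCP pose, the force, the opening and the grip force at its end, in the units of the state.
- arm.get_state(): the state, without advancing time (a new reading comes with each control period).
- arm.grab_frame(name): name is "side" or "top" or "wrist"; returns (picture, depth): 480x640x3 uint8, blue, green, red; 480x640 float32, m along the optical axis (not along the pixel's ray), 0 where there is no reading.
- arm.camera_model(name): a dict with "mtx" (3x3 intrinsics, pixels), "camera_from_world" (4x4, takes a point from world to camera coordinates); the wrist camera has in their place "mount" (4x4, takes a point from camera to tool coordinates, whose origin is the TCP and whose axes are the flange's). Camera axes: x right, y down, z forward; pixel columns grow to the right and rows downward; lengths in m; the calibration is good to about 2 mm. A picture is of the moment at which its call begins: read the wrist's pose just before it. camera_model takes no time and is no camera call.
- arm.job_done(): hands the job in; it is judged then, once.
The state is a dict: "t": time; "q": joint angles; "qd": joint speeds; "joint_efforts": joint torques, N m; "eef_pos": TCP position; "ee_rot": TCP orientation; "force": force on the tool from outside, world axes, zero at the start; "moment": the same for the moment, N m; "width": finger opening in m; "gripper_force": force on a finger pad.
Only numpy, scipy, OpenCV 4.12 (cv2) and the standard library are available. Lean on these libraries where they do the work, as an engineer would, in place of code of your own. Each camera call takes 0.05 s, during which the arm holds its last target. There are 200 camera calls.

### The job

Take the wooden texture roller out of its V-block cradle, lower its steel axle into the two open slots of the roller stand and press it home past the spring noses until both ends sit on the slot bottoms and the roller lies level. Then bed it: bear down on the seated roller with about 2 kg for a second, never pressing it into the stand with more than 4 kg at any time. Leave the needle tool and the wooden rib where they lie, and let go of the roller at the end.

Things in the scene. Friction and masses are not known exactly. Their poses are not given: they have to be found in the camera images.
- roller: Texture roller: brown wooden barrel 34 mm thick, 120 mm long, three dark carved lines near each end, on a steel axle 10 mm thick that sticks out 24 mm at each end (168 mm over all). About 0.25 kg. Origin at its centre, y axis along the axle (either end fits either slot). Starts in the cradle, centre 45 mm above the table; grasp across the barrel at mid-length from above.
- axle_end_1 (a point): Point on the axle line 71 mm from the roller's centre toward its +y end: the middle of the part of the axle that rests in a slot.
- axle_end_2 (a point): The same on the -y end.
- cradle: Light wooden board 66 x 130 x 8 mm with two V blocks, 96 mm apart, 14 mm thick and 41 mm high, under the ends of the roller's barrel; fixed to the table. Origin at the centre of its underside; the roller lies along its y axis.
- stand: Roller stand, fixed: plywood board 100 (x) x 180 (y) x 10 mm, origin at the centre of its underside; on it a dark steel bar along y, 30 mm wide, carrying two upright aluminium cheeks 44 mm wide (x), 14 mm thick, 128 mm apart inside (barrel between them, 4 mm to spare each end). Their slots are open at the top. It takes at most 40 N from the roller.
- slot_1 (a point): Nominal top of the slot in the +y cheek, 78 mm above the stand's origin, 71 mm to +y; fixed to the board. True settings are not measured: the bar with both cheeks may be set 0 to 14 mm higher, and each cheek by itself up to 5 mm toward the stand's +x or -x. So the seated axle line is 45 to 59 mm above the stand's origin, and 62 to 77 mm while it rests on the noses.
- slot_2 (a point): The same for the -y cheek. Slot shape, both: a flared mouth 32 mm wide at the top edge narrows evenly over 14 mm of height to a straight slot 12 mm wide and 24 mm deep with a flat, rigid bottom. An axle let go in the mouths slides down onto the noses by itself.
- cheek_1_nose (a joint): Brass spring nose sticking 4.5 mm into the +y slot from its +x wall; value 0 when out, grows as it is pushed in (m). The axle stops on the noses 17 mm above the slot bottoms and its own weight does not push it past; about 3 to 10 N down on each end does, then that end drops to the bottom.
- cheek_2_nose (a joint): The same nose in the -y slot. The two ends may be pressed past their noses together or one after the other.
- needle_tool: Bystander, to be left alone: needle tool with a green handle, 185 mm long, 11 mm thick, lying between cradle and stand. Origin at the centre of its underside.
- wood_rib: Bystander: wooden rib 46 x 104 x 8 mm. Origin at the centre of its underside.

How it is judged:
On the way, in this order (a step that is already met when the one before it is completed fails the run):
1. the roller is lifted out of the cradle (z of roller in the frame of cradle above 0.085 m), for 0.1 s.
2. the roller, seated at both ends and level, is borne down on the stand with more than 14 N (z of each of axle_end_1, axle_end_2 in the frame of stand below 0.061 m and angle between roller's own y axis and vertical between 1.5408 and 1.6008 rad and contact force between roller and stand above 14 N), for 0.8 s.
At the end, for the whole second after the job is handed in: Both axle ends are past the noses on the slot bottoms (axle line under 61 mm above the stand's underside at both ends; on a nose it is 62 mm or more); roller level within 0.03 rad, along the stand within 0.12 rad, centred within 8 mm along and 10 mm across it, at rest (z of each of axle_end_1, axle_end_2 in the frame of stand below 0.061 m and x of roller in the frame of stand between -0.01 and 0.01 m and y of roller in the frame of stand between -0.008 and 0.008 m and angle between roller's own y axis and vertical between 1.5408 and 1.6008 rad and angle between the y axis of roller and the y axis of stand, either way round below 0.12 rad and linear speed of roller below 0.02 m/s); the robot touches nothing.
It fails at once if the stand is loaded by the roller with more than 40 N (contact force between roller and stand above 40 N).
It fails at once if the needle tool is moved by more than 30 mm (distance of needle_tool from where it was at the start of the episode above 0.03 m).
It fails at once if the wood rib is moved by more than 30 mm (distance of wood_rib from where it was at the start of the episode above 0.03 m).
It also fails if it takes over 67 s, if anything falls off the work surface, if the arm or the gripper's body presses on something with over 40 N, if the wrist force passes 120 N, or if a joint passes its speed limit or range.

## Working session

There is one attempt and no reset: what is moved stays moved. The work goes in short steps, Python scripts to look and compute and a tool call to move; the robot and the scene stay as the last step left them, time stands still between calls to the robot, and variables do not carry over. Pictures are saved under pics/ and viewed, at most 10 in all, crops included, and the job is handed in when it is done.

Besides the shell and the picture viewer there is one more tool, called after ">>>" as a command line: name --argument value ..., lists and objects as JSON in quotes. move_arm: Moves the arm, as the interface text tells. Its arguments: {"type":"object","properties":{"rows":{"type":"string"},"squeeze":{"type":"number"}},"required":["rows"]}

```bash
mkdir -p pics; cat > h.py <<'E'
import numpy as np, cv2
from scipy.spatial.transform import Rotation as R
from station import arm
def grab(name):
    s=arm.get_state(); im,d=arm.grab_frame(name); m=arm.camera_model(name); K=np.array(m["mtx"])
    if name=="wrist":
        T=np.eye(4); T[:3,:3]=R.from_euler('xyz',s["ee_rot"]).as_matrix(); T[:3,3]=s["eef_pos"]; W=T@np.array(m["mount"])
    else: W=np.linalg.inv(np.array(m["camera_from_world"]))
    return im,d,K,W
def cloud(d,K,W):
    v,u=np.mgrid[:d.shape[0],:d.shape[1]]
    P=np.stack([(u-K[0,2])/K[0,0]*d,(v-K[1,2])/K[1,1]*d,d],-1)
    P=P@W[:3,:3].T+W[:3,3]; P[d<=0]=np.nan; return P
E
python3 - <<'E'
from h import *
print(arm.get_state())
for n in ("top","side"):
    im,d,K,W=grab(n); cv2.imwrite(f"pics/{n}0.png",im); np.savez(f"{n}0.npz",im=im,d=d,K=K,W=W); print(n,K,W)
E
```

```text
{'t': 0.0, 'q': array([ 1.46108483e+00,  3.59385661e-01,  1.10571548e-02, -3.76815291e-04,
       -1.22410562e+00, -2.88063520e-01]), 'qd': array([ 0.0019418 , -0.0016981 , -0.00134029,  0.00086671,  0.002698  ,
        0.00034772]), 'joint_efforts': array([ 8.32399819e-04, -5.82725751e+01,  2.93051648e+01,  6.99758291e+00,
        6.78404438e-03, -1.48048230e-04]), 'eef_pos': array([0.26132573, 0.62183551, 0.23361793]), 'ee_rot': array([ 3.13992169e+00, -1.25707739e-04, -3.97903238e-01]), 'force': array([0.15114848, 0.17359413, 1.01912978]), 'moment': array([ 0.0260506 , -0.02812715, -0.03311066]), 'gripper_force': 0.0, 'width': 0.0878314628440081}
top [[558.46544045   0.         321.08109067]
 [  0.         558.46544045 246.31693914]
 [  0.           0.           1.        ]] [[-0.02764669 -0.98461699  0.17252546  0.26263375]
 [-0.9992226   0.03207346  0.02292344  0.107255  ]
 [-0.0281043  -0.17175759 -0.98473828  0.90526675]
 [ 0.          0.          0.          1.        ]]
side [[467.89811374   0.         323.41630441]
 [  0.         467.89811374 247.46029881]
 [  0.           0.           1.        ]] [[ 0.87145623 -0.29280085  0.3934866   0.09071827]
 [-0.49045282 -0.51288846  0.70455763 -0.49702879]
 [-0.00448034 -0.80697775 -0.59056485  0.58967617]
 [ 0.          0.          0.          1.        ]]
```

View pics/top0.png

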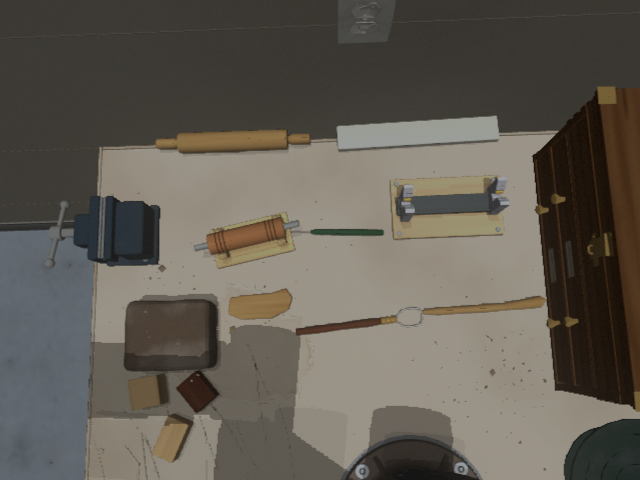

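View pics/side0.png

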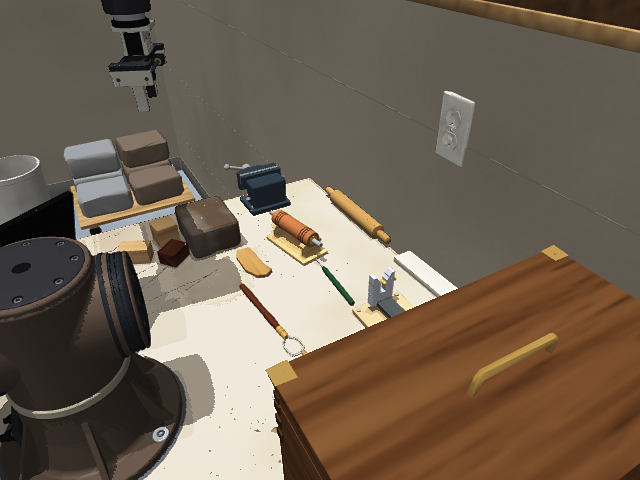

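Top view: roller centre ≈(247,235), tilted slightly, axle ends (197,247)/(298,224); the stand is centred ≈(447,205), cheeks at (406,200) and (497,192); needle tool lies between at (345,232), and a tall cabinet is to the right of column 535. Side view: roller (297,228); the near cheek is hidden by the cabinet.

```bash
python3 - <<'E'
from h import *
f=np.load("top0.npz"); im,d,K,W=[f[k] for k in("im","d","K","W")]
P=cloud(d,K,W)
p=lambda u,v:print((u,v),np.round(P[v,u],3))
for a in [(247,235),(270,150),(418,130),(560,250),(605,100),(345,232),(260,305),(450,325),(125,230)]:p(*a)
def fit(name,box,zlo,zhi):
    u0,u1,v0,v1=box; Q=P[v0:v1,u0:u1].reshape(-1,3); Q=Q[(Q[:,2]>zlo)&(Q[:,2]<zhi)]
    r=cv2.minAreaRect(Q[:,:2].astype(np.float32)*1000); print(name,len(Q),r,"z",np.percentile(Q[:,2],[2,50,98]).round(4))
    return Q
fit("roller+",(185,310,205,270),.046,.08)
fit("barrel",(185,310,205,270),.055,.08)
fit("cradleboard",(185,310,205,275),.004,.014)
fit("standboard",(385,512,165,245),.006,.015)
fit("bar",(385,512,165,245),.018,.04)
fit("cheeks",(385,512,165,245),.05,.11)
for n,(a,b) in {"c+":(385,425),"c-":(475,515)}.items(): 
    Q=fit(n,(a,b,165,245),.045,.12); print(Q.min(0).round(3),Q.max(0).round(3))
fit("needle",(312,386,222,242),.006,.02)
E
```

```text
(247, 235) [0.432 0.241 0.061]
(270, 150) [ 0.591  0.211 -0.001]
(418, 130) [ 0.612 -0.04   0.011]
(560, 250) [ 0.391 -0.23   0.072]
(605, 100) [ 0.551 -0.234  0.245]
(345, 232) [0.441 0.088 0.014]
(260, 305) [0.327 0.229 0.007]
(450, 325) [ 0.287 -0.074  0.001]
(125, 230) [0.443 0.427 0.074]
roller+ 1777 ((433.8857116699219, 244.89804077148438), (34.30864715576172, 167.04129028320312), 11.972003936767578) z [0.047  0.0586 0.0637]
barrel 1268 ((433.2245788574219, 244.2022705078125), (30.08216667175293, 120.74347686767578), 11.858295440673828) z [0.0554 0.0599 0.064 ]
cradleboard 1366 ((437.1686706542969, 250.3249969482422), (205.6614227294922, 110.03527069091797), 88.75000762939453) z [0.0045 0.0077 0.0112]
standboard 4117 ((479.0632019042969, -78.96235656738281), (100.99772644042969, 180.06295776367188), 0.8188516497612) z [0.0066 0.0096 0.0129]
bar 1640 ((477.800048828125, -76.06404113769531), (43.8109130859375, 159.85543823242188), 2.4893486499786377) z [0.024  0.0293 0.0366]
cheeks 743 ((482.01123046875, -79.30900573730469), (51.743778228759766, 158.1581573486328), 2.7282025814056396) z [0.0519 0.0755 0.0871]
c+ 379 ((478.3172607421875, -8.311059951782227), (50.914100646972656, 14.402822494506836), 0.5114054679870605) z [0.0461 0.0739 0.0874]
[ 0.453 -0.015  0.045] [ 0.504 -0.001  0.09 ]
c- 480 ((485.422119140625, -150.139892578125), (51.5205192565918, 15.589479446411133), 1.1369837522506714) z [0.0461 0.0716 0.0864]
[ 0.46  -0.158  0.045] [ 0.511 -0.142  0.089]
needle 376 ((442.02679443359375, 84.29481506347656), (116.22991943359375, 11.040884971618652), 88.12007141113281) z [0.0063 0.0086 0.0123]
```

>>> move_arm --rows "0 0 10.7 0 0 0 0.0876;0 0 10.7 0 0 0 0.0876;0 0 10.7 0 0 0 0.0876;0 0 10.7 0 0 0 0.0876;0 0 10.7 0 0 0 0.0876;0 0 1.7 0 0 0 0.0876"

```text
t: 0.85
eef_pos: [0.2614, 0.622, 0.2341]
ee_rot: [3.141, -0.001, -1.362]
force: [0.1, 1.5, 0.8]
width: 0.0875
gripper_force: 0.0
```

>>> move_arm --rows "0 0 0 0.05 -0.011 0 0.0876;0 0 0 0.05 -0.011 0 0.0876;0 0 0 0.05 -0.011 0 0.0876;0 0 0 0.05 -0.011 0 0.0876;0 0 0 0.05 -0.011 0 0.0876;0 0 0 0.05 -0.011 0 0.0876;0 0 0 0.05 -0.011 0 0.0876;0 0 0 0.05 -0.011 0 0.0876"

```text
t: 1.85
eef_pos: [0.4312, 0.2478, 0.2347]
ee_rot: [-3.141, 0.0, -1.357]
force: [0.6, 0.4, 0.2]
width: 0.0876
gripper_force: 0.0
```

```bash
python3 - <<'E'
from h import *
s=arm.get_state(); print(s["t"],s["eef_pos"],s["ee_rot"],s["force"],s["q"])
im,d,K,W=grab("wrist"); cv2.imwrite("pics/w1.png",im); np.savez("w1.npz",im=im,d=d,K=K,W=W)
P=cloud(d,K,W); print(W.round(3))
Q=P.reshape(-1,3); Q=Q[(Q[:,0]>.34)&(Q[:,0]<.53)&(Q[:,1]>.14)&(Q[:,1]<.34)]
for lo,hi in((.046,.08),(.055,.08)):
    q=Q[(Q[:,2]>lo)&(Q[:,2]<hi)]; print(len(q),cv2.minAreaRect(q[:,:2].astype(np.float32)*1000),np.percentile(q[:,2],[2,50,98]))
E
```

```text
1.85 [0.43116847 0.24775949 0.23472577] [-3.14124157e+00  2.63455086e-04 -1.35706380e+00] [0.58578903 0.41774213 0.1623587 ] [ 9.17533849e-01  6.28558198e-02 -3.69967550e-01  2.90187731e-05
 -1.13753481e+00 -7.03813550e-01]
[[-0.977 -0.202 -0.061  0.449]
 [-0.211  0.934  0.287  0.17 ]
 [-0.001  0.293 -0.956  0.385]
 [ 0.     0.     0.     1.   ]]
5266 ((423.16595458984375, 265.99169921875), (73.27157592773438, 210.30857849121094), 33.28890609741211) [0.04734849 0.0592357  0.06286783]
3903 ((419.6700134277344, 269.88037109375), (68.17078399658203, 181.00564575195312), 34.48826217651367) [0.05540082 0.06037706 0.06302115]
```

View pics/w1.png

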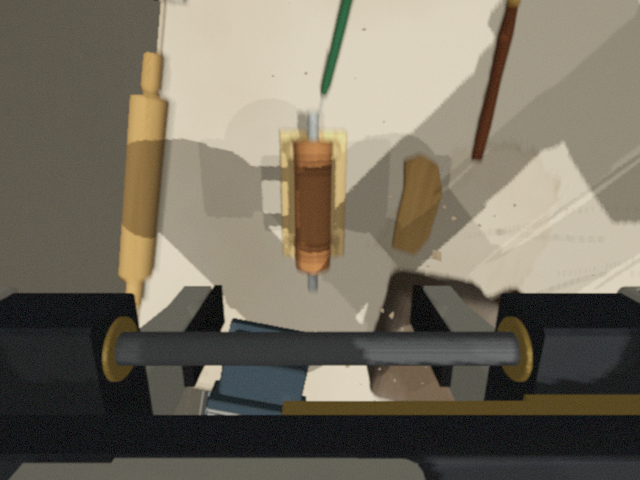

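The wrist view shows the roller upright in the picture, barrel at about (313,205), axle ends (312,125) and (312,283), fingers clear on both sides.

```bash
python3 - <<'E'
from h import *
f=np.load("w1.npz"); d,K,W=[f[k] for k in("d","K","W")]
P=cloud(d,K,W)[100:292,270:352].reshape(-1,3)
for lo,hi in((.042,.08),(.055,.08)):
    q=P[(P[:,2]>lo)&(P[:,2]<hi)]; print(len(q),cv2.minAreaRect(q[:,:2].astype(np.float32)*1000),np.percentile(q[:,2],[2,50,98]))
E
```

```text
5294 ((436.95892333984375, 243.19244384765625), (35.73040008544922, 165.8084716796875), 11.132930755615234) [0.04621557 0.05914728 0.06271791]
3866 ((436.7825012207031, 244.07627868652344), (29.85912322998047, 119.99302673339844), 12.020256996154785) [0.05539733 0.06034778 0.06284021]
```

>>> move_arm --rows "0 0 0 0.005 -0.003 0.04 0.0876;0 0 0 0 0 0.05 0.0876;0 0 0 0 0 0.05 0.0876;0 0 0 0 0 0.04 0.0876;0 0 0 0 0 0.018 0.0876;0 0 0 0 0 0 0.0876;0 0 0 0 0 0 0.0876"

```text
t: 2.78
eef_pos: [0.4352, 0.2456, 0.0373]
ee_rot: [-3.141, 0.0, -1.359]
force: [0.4, 0.2, 0.5]
width: 0.0875
gripper_force: 0.0
```

>>> move_arm --rows "0 0 0 0 0 0 0.02;0 0 0 0 0 0 0.02;0 0 0 0 0 0 0.02;0 0 0 0 0 0 0.02;0 0 0 0 0 0 0.02;0 0 0 0 0 0 0.02" --squeeze 40

```text
t: 3.52
eef_pos: [0.4354, 0.2455, 0.0368]
ee_rot: [-3.14, 0.0, -1.361]
force: [2.2, -1.4, 0.6]
width: 0.0334
gripper_force: 35.6
```

>>> move_arm --rows "0 0 0 0 0 -0.02 0.02;0 0 0 0 0 -0.04 0.02;0 0 0 0 0 -0.04 0.02;0 0 0 0 0 -0.04 0.02;0 0 0 0 0 -0.04 0.02;0 0 9 0 0 0 0.02;0 0 0 0 0 0 0.02"

```text
t: 4.4
eef_pos: [0.4342, 0.2447, 0.2162]
ee_rot: [3.141, 0.0, -1.518]
force: [-0.9, -0.6, -3.5]
width: 0.0331
gripper_force: 40.0
```

>>> move_arm --rows "0 0 0 0.033 0.005 0 0.02;0 0 0 0.033 0.005 0 0.02;0 0 0 0.033 0.004 0 0.02;0 0 0 0.033 0.004 0 0.02;0 0 0 0.033 0.004 0 0.02;0 0 0 0.033 0.004 0 0.02;0 0 0 0.033 0.004 0 0.02;0 0 0 0.033 0.004 0 0.02"

```text
t: 5.4
eef_pos: [0.4137, -0.0216, 0.2156]
ee_rot: [3.14, -0.0, -1.514]
force: [-0.1, -0.4, -2.7]
width: 0.0333
gripper_force: 40.0
```

```bash
python3 - <<'E'
from h import *
s=arm.get_state(); print(s["t"],s["eef_pos"],s["ee_rot"],s["force"],s["width"],s["q"])
im,d,K,W=grab("wrist"); cv2.imwrite("pics/w2.png",im); np.savez("w2.npz",im=im,d=d,K=K,W=W)
im,d,K,W=grab("top"); np.savez("top2.npz",im=im,d=d,K=K,W=W)
E
```

```text
5.4 [ 0.41371543 -0.02156594  0.21560693] [ 3.13963019e+00 -3.69405750e-04 -1.51424091e+00] [-0.07610893 -0.44057621 -2.67938931] 0.033323985213717 [ 4.28895729e-01 -7.26796400e-02 -5.50280651e-01 -4.16021887e-04
 -1.09515773e+00 -3.72149811e-01]
```

View pics/w2.png

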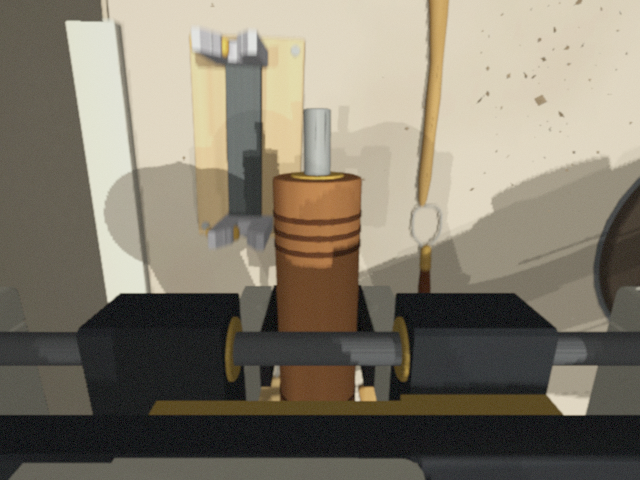

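The wrist picture shows the whole stand: cheeks at (230,45) [-y] and (240,232) [+y], the held roller hanging straight to the right of it, its axle end at (317,110).

```bash
python3 - <<'E'
from h import *
for n,boxes in (("w2",{"c-":(185,275,22,75),"c+":(195,275,205,262)}),("top0",{"c+":(385,425,165,245),"c-":(475,515,165,245)})):
    f=np.load(n+".npz"); P=cloud(f["d"],f["K"],f["W"])
    for k,(a,b,c,e) in boxes.items():
        Q=P[c:e,a:b].reshape(-1,3); Q=Q[(Q[:,2]>.045)&(Q[:,2]<.12)]
        zt=np.percentile(Q[:,2],97); q=Q[Q[:,2]>zt-.004]
        m=np.median(q[:,0]); xs=np.sort(q[:,0]); g=np.argmax(np.diff(xs)); 
        print(n,k,"ztop",zt.round(4),"x",q[:,0].min().round(4),q[:,0].max().round(4),"mouth",xs[g:g+2].round(4),"y",np.percentile(q[:,1],[3,97]).round(4),len(q))
f=np.load("w2.npz"); P=cloud(f["d"],f["K"],f["W"])
for nm,(a,b,c,e),lo in(("axle",(300,335,112,170),.15),("barrel",(275,360,185,285),.15)):
    Q=P[c:e,a:b].reshape(-1,3); Q=Q[Q[:,2]>lo]; r=cv2.fitLine(Q[:,:3].astype(np.float32),cv2.DIST_L2,0,1e-4,1e-4).ravel()
    print(nm,r.round(4),"ztop",np.percentile(Q[:,2],[50,97]),"ymin",Q[:,1].min())
    print(cv2.minAreaRect(Q[:,:2].astype(np.float32)*1000))
f=np.load("w2.npz"); Q=P[60:205,190:310].reshape(-1,3); q=Q[(Q[:,2]>.004)&(Q[:,2]<.015)]
print("board",cv2.minAreaRect(P[30:240,185:310].reshape(-1,3)[lambda:0] .astype(np.float32)) if 0 else cv2.minAreaRect(q[:,:2].astype(np.float32)*1000))
E
```

```text
w2 c- ztop 0.0865 x 0.4632 0.5076 mouth [0.4724 0.4978] y [-0.1574 -0.1441] 607
w2 c+ ztop 0.0865 x 0.4565 0.5005 mouth [0.4656 0.4908] y [-0.0161 -0.0027] 404
top0 c+ ztop 0.0871 x 0.4528 0.4968 mouth [0.4608 0.4897] y [-0.0152 -0.0013] 90
top0 c- ztop 0.0862 x 0.4599 0.5041 mouth [0.4686 0.4933] y [-0.157  -0.1437] 116
axle [-0.0501  0.9987  0.      0.4191 -0.0957  0.2277] ztop [0.22790713 0.22961816] ymin -0.10571355311512064
((419.048095703125, -95.38638305664062), (9.841264724731445, 20.269853591918945), 2.4071829319000244)
barrel [-0.043   0.9982 -0.0422  0.4171 -0.0634  0.2378] ztop [0.23880285 0.24134886] ymin -0.08198192439700736
((417.0008239746094, -60.56287384033203), (34.05313491821289, 42.65619659423828), 3.165283679962158)
board ((483.00274658203125, -88.67192840576172), (100.23099517822266, 131.97010803222656), 0.7184532284736633)
```

>>> move_arm --rows "0 0 0.5 0.015 -0.015 0 0.02;0 0 0 0.016 -0.016 0 0.02;0 0 0 0.016 -0.016 0 0.02;0 0 0 0.015 -0.0165 0 0.02;0 0 0 0 0 0.03 0.02;0 0 0 0 0 0.04 0.02;0 0 0 0 0 0.035 0.02;0 0 0 0 0 0.01 0.02"

```text
t: 6.5
eef_pos: [0.479, -0.0794, 0.099]
ee_rot: [3.136, -0.001, -1.525]
force: [0.2, -0.4, -1.8]
width: 0.0333
gripper_force: 40.0
```

```bash
python3 - <<'E'
from h import *
s=arm.get_state(); print(s["t"],s["eef_pos"],s["ee_rot"],s["force"],s["width"])
im,d,K,W=grab("wrist"); cv2.imwrite("pics/w3.png",im); np.savez("w3.npz",im=im,d=d,K=K,W=W)
im,d,K,W=grab("top"); np.savez("top3.npz",im=im,d=d,K=K,W=W); cv2.imwrite("pics/top3.png",cv2.resize(im[140:260,360:540],None,fx=4,fy=4))
E
```

```text
6.5 [ 0.47897637 -0.07943388  0.09898116] [ 3.13610997e+00 -6.50476962e-04 -1.52479541e+00] [ 0.23223934 -0.41597704 -1.81780786] 0.03332730836425961
```

View pics/w3.png

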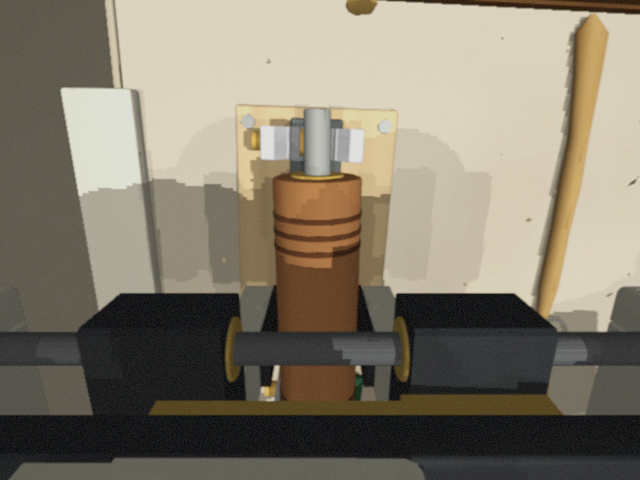

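View pics/top3.png

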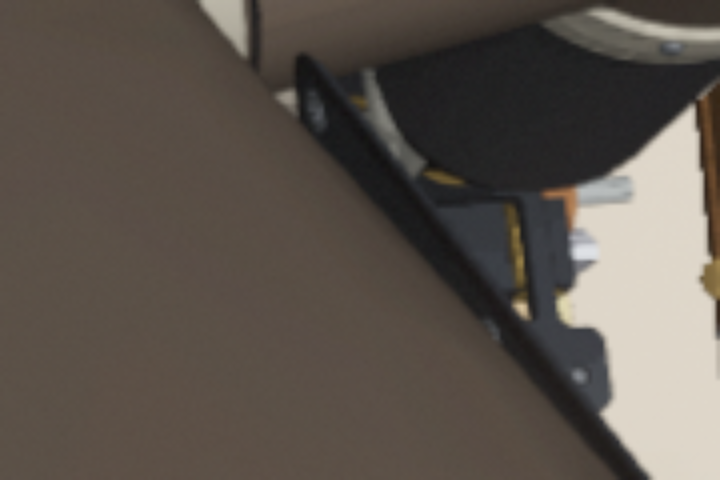

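The axle end (317,130) stands a little right of the middle of the -y cheek's horns (262–363), about 2 mm toward -x; the top view is blocked by the arm. I'll nudge and lower into the mouths.

>>> move_arm --rows "0 0 0 0 -0.0015 0 0.02;0 0 0 0 0 0.008 0.02;0 0 0 0 0 0.008 0.02;0 0 0 0 0 0.006 0.02;0 0 0 0 0 0.004 0.02;0 0 0 0 0 0 0.02;0 0 0 0 0 0 0.02"

```text
t: 7.48
eef_pos: [0.4826, -0.0793, 0.0757]
ee_rot: [-3.141, -0.0, -1.527]
force: [0.7, 0.2, -3.0]
width: 0.0329
gripper_force: 40.0
```

>>> move_arm --rows "0 0 0 0 0 0.002 0.02;0 0 0 0 0 0.002 0.02;0 0 0 0 0 0 0.02"

```text
t: 7.85
eef_pos: [0.4823, -0.0793, 0.0714]
ee_rot: [3.141, -0.0, -1.527]
force: [0.1, 0.1, -4.0]
width: 0.0331
gripper_force: 40.0
```

```bash
python3 - <<'E'
from h import *
s=arm.get_state(); print(s["t"],s["eef_pos"],s["ee_rot"],s["force"],s["moment"],s["width"])
E
```

```text
7.85 [ 0.4823283  -0.07932153  0.07140601] [ 3.14131845e+00 -2.17819856e-05 -1.52704916e+00] [ 0.10745559  0.07736489 -3.96883899] [ 0.08519119 -0.05760803  0.02434068] 0.033056444023478224
```

>>> move_arm --rows "0 0 0 0 0 0.0015 0.02;0 0 0 0 0 0.0015 0.02;0 0 0 0 0 0 0.02;0 0 0 0 0 0 0.02"

```text
t: 8.35
eef_pos: [0.4825, -0.0793, 0.0686]
ee_rot: [3.142, -0.0, -1.527]
force: [-0.4, 0.7, -3.5]
width: 0.033
gripper_force: 40.0
```

>>> move_arm --rows "0 0 0 0 0 0.0015 0.02;0 0 0 0 0 0.0015 0.02;0 0 0 0 0 0 0.02;0 0 0 0 0 0 0.02"

```text
t: 8.85
eef_pos: [0.4822, -0.0793, 0.0655]
ee_rot: [3.141, -0.0, -1.527]
force: [-1.2, 0.1, -2.9]
width: 0.0329
gripper_force: 40.0
```

>>> move_arm --rows "0 0 0 0 0.001 0 0.02;0 0 0 0 0 0 0.045;0 0 0 0 0 0 0.045;0 0 0 0 0 0 0.045;0 0 0 0 0 0 0.045;0 0 0 0 0 0 0.045"

```text
t: 9.6
eef_pos: [0.4815, -0.0793, 0.0656]
ee_rot: [-3.141, 0.0, -1.527]
force: [-0.8, -1.0, -0.7]
width: 0.0448
gripper_force: 0.0
```

```bash
python3 - <<'E'
from h import *
s=arm.get_state(); print(s["t"],s["eef_pos"],s["force"],s["width"])
im,d,K,W=grab("wrist"); cv2.imwrite("pics/w4.png",im); np.savez("w4.npz",im=im,d=d,K=K,W=W)
P=cloud(d,K,W)
for nm,(a,b,c,e) in(("axle",(300,335,105,165)),("barrel",(275,360,185,285))):
    Q=P[c:e,a:b].reshape(-1,3); Q=Q[Q[:,2]>(.068 if nm=="axle" else .075)]; print(nm,np.percentile(Q[:,2],[50,90,97]).round(4),Q[:,0].min().round(4),Q[:,0].max().round(4),len(Q))
for y in(-.13,-.12,-.11,-.1,-.09):
    Q=P[180:290,270:365].reshape(-1,3); Q=Q[abs(Q[:,1]-y)<.003]; 
    if len(Q): print(y,np.percentile(Q[:,2],[90,97]).round(4),len(Q))
E
```

```text
9.6 [ 0.48150044 -0.07934403  0.06560368] [-0.75246572 -1.04992706 -0.69772391] 0.04480051133535025
axle [0.0726 0.0738 0.0743] 0.4788 0.4921 1602
barrel [0.0835 0.0856 0.086 ] 0.4666 0.4992 7825
-0.13 [0.0855 0.086 ] 1426
-0.12 [0.0856 0.0861] 1397
-0.11 [0.0854 0.0859] 1288
-0.1 [0.0853 0.0858] 1054
-0.09 [0.0111 0.054 ] 143
```

View pics/w4.png

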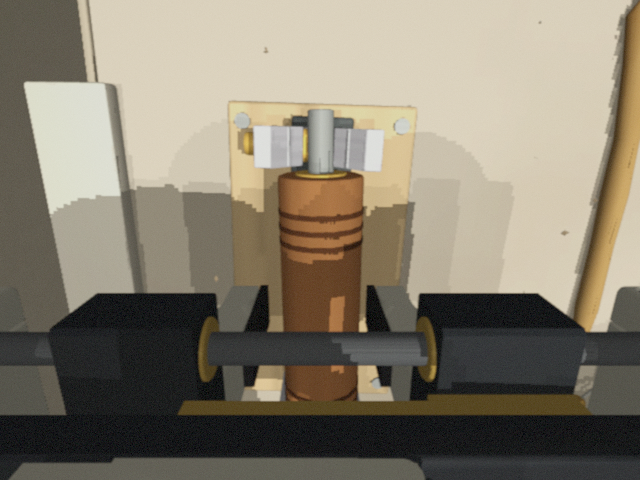

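The roller lies in both mouths on the noses: axle (320,140) sits inside the -y slot against the brass nose, barrel level. Regrip and press.

>>> move_arm --rows "0 0 0 0 0 0.001 0.02;0 0 0 0 0 0 0.02;0 0 0 0 0 0 0.02;0 0 0 0 0 0 0.02" --squeeze 40

```text
t: 10.15
eef_pos: [0.4807, -0.0795, 0.0643]
ee_rot: [3.14, -0.0, -1.527]
force: [-3.7, 1.3, -0.0]
width: 0.033
gripper_force: 40.0
```

>>> move_arm --rows "0 0 0 0 0 0.001 0.02;0 0 0 0 0 0.001 0.02;0 0 0 0 0 0 0.02"

```text
t: 10.52
eef_pos: [0.4809, -0.0795, 0.0625]
ee_rot: [3.141, -0.0, -1.527]
force: [-4.6, 0.4, 3.6]
width: 0.0331
gripper_force: 40.0
```

>>> move_arm --rows "0 0 0 0 0.001 0.001 0.02;0 0 0 0 0 0.001 0.02;0 0 0 0 0 0 0.02"

```text
t: 10.9
eef_pos: [0.48, -0.0795, 0.0601]
ee_rot: [3.141, -0.0, -1.527]
force: [-3.8, -1.3, -2.1]
width: 0.0333
gripper_force: 40.0
```

>>> move_arm --rows "0 0 0 0 0 0.001 0.02;0 0 0 0 0 0.001 0.02;0 0 0 0 0 0 0.02"

```text
t: 11.28
eef_pos: [0.48, -0.0794, 0.0582]
ee_rot: [3.141, 0.0, -1.527]
force: [-4.0, -1.1, -4.2]
width: 0.033
gripper_force: 40.0
```

>>> move_arm --rows "0 0 0 0 0.0005 0.0015 0.02;0 0 0 0 0 0.0015 0.02;0 0 0 0 0 0.0015 0.02;0 0 0 0 0 0.0015 0.02;0 0 0 0 0 0 0.02"

```text
t: 11.9
eef_pos: [0.4806, -0.0793, 0.0525]
ee_rot: [-3.141, 0.0, -1.527]
force: [-0.9, -0.3, -7.1]
width: 0.0334
gripper_force: 40.0
```

>>> move_arm --rows "0 0 0 0 0 0.001 0.02;0 0 0 0 0 0.001 0.02;0 0 0 0 0 0.001 0.02;0 0 0 0 0 0 0.02"

```text
t: 12.4
eef_pos: [0.4801, -0.0794, 0.0496]
ee_rot: [-3.141, 0.0, -1.527]
force: [0.7, 0.5, -2.9]
width: 0.0329
gripper_force: 40.0
```

>>> move_arm --rows "0 0 0 0 0 0.0005 0.02;0 0 0 0 0 0.0005 0.02;0 0 0 0 0 0 0.02"

```text
t: 12.78
eef_pos: [0.48, -0.0794, 0.0486]
ee_rot: [-3.141, -0.0, -1.527]
force: [0.7, 0.4, -2.9]
width: 0.033
gripper_force: 40.0
```

>>> move_arm --rows "0 0 0 0 0 0.0005 0.02;0 0 0 0 0 0.0005 0.02;0 0 0 0 0 0 0.02"

```text
t: 13.15
eef_pos: [0.4801, -0.0794, 0.0483]
ee_rot: [-3.141, -0.0, -1.527]
force: [-2.8, 0.9, 6.9]
width: 0.0329
gripper_force: 40.0
```

>>> move_arm --rows "0 0 0 0 0 0.0005 0.02;0 0 0 0 0 0 0.02"

```text
t: 13.4
eef_pos: [0.4801, -0.0794, 0.0482]
ee_rot: [-3.141, -0.0, -1.527]
force: [-5.0, 0.9, 13.0]
width: 0.033
gripper_force: 40.0
```

>>> move_arm --rows "0 0 0 0 0 0.0005 0.02;0 0 0 0 0 0 0.02"

```text
t: 13.65
eef_pos: [0.4802, -0.0794, 0.0481]
ee_rot: [-3.141, -0.0, -1.526]
force: [-6.9, 2.0, 18.9]
width: 0.0332
gripper_force: 40.0
```

>>> move_arm --rows "0 0 0 0 0 0 0.02;0 0 0 0 0 0 0.02;0 0 0 0 0 0 0.02;0 0 0 0 0 0 0.02;0 0 0 0 0 0 0.02;0 0 0 0 0 0 0.02;0 0 0 0 0 0 0.02;0 0 0 0 0 0 0.02"

```text
t: 14.65
eef_pos: [0.4802, -0.0794, 0.0481]
ee_rot: [-3.141, -0.0, -1.526]
force: [-6.6, 2.0, 17.9]
width: 0.0329
gripper_force: 40.0
```

```bash
python3 - <<'E'
from h import *
s=arm.get_state(); print(s["t"],s["eef_pos"],s["ee_rot"],s["force"],s["moment"])
im,d,K,W=grab("wrist"); np.savez("w5.npz",im=im,d=d,K=K,W=W); cv2.imwrite("pics/w5.png",im)
P=cloud(d,K,W)
for y in(-.155,-.15,-.13,-.12,-.11,-.1):
    Q=P[80:290,290:350].reshape(-1,3); Q=Q[(abs(Q[:,1]-y)<.003)&(abs(Q[:,0]-.4835)<.006)]; 
    if len(Q): print(y,np.percentile(Q[:,2],[50,90,97]).round(4),len(Q))
im,d,K,W=grab("side"); np.savez("side5.npz",im=im,d=d,K=K,W=W); cv2.imwrite("pics/s5.png",cv2.resize(im[240:360,320:480],None,fx=4,fy=4))
E
```

```text
14.65 [ 0.48015656 -0.07944662  0.04805784] [-3.14071591e+00 -2.23706444e-04 -1.52637614e+00] [-6.56558733  2.02522957 17.89759083] [ 0.91604328  2.37748042 -0.04561446]
-0.155 [0.0575 0.0727 0.0738] 633
-0.15 [0.0578 0.0727 0.0738] 614
-0.13 [0.0688 0.0698 0.0702] 562
-0.12 [0.0689 0.0697 0.0701] 522
-0.11 [0.0688 0.0695 0.0699] 485
-0.1 [0.0688 0.0695 0.0699] 282
```

View pics/s5.png

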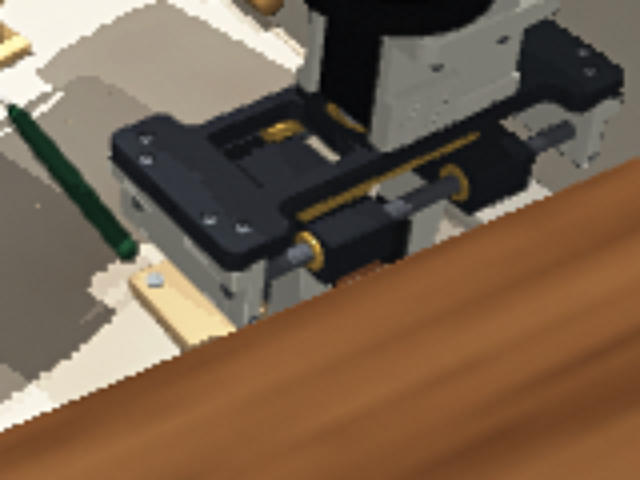

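The side view is blocked by the gripper and cabinet; the wrist depth shows the barrel top 16 mm lower and level. Hold a little more, ease off, release and rise.

>>> move_arm --rows "0 0 0 0 0 0.0002 0.02;0 0 0 0 0 0 0.02;0 0 0 0 0 0 0.02;0 0 0 0 0 0 0.02;0 0 0 0 0 0 0.02;0 0 0 0 0 0 0.02;0 0 0 0 0 0 0.02;0 0 0 0 0 0 0.02"

```text
t: 15.75
eef_pos: [0.4802, -0.0794, 0.048]
ee_rot: [-3.141, -0.0, -1.526]
force: [-7.2, 2.7, 19.5]
width: 0.0329
gripper_force: 40.0
```

>>> move_arm --rows "0 0 0 0 0.0005 -0.0008 0.02;0 0 0 0 0 -0.0007 0.02;0 0 0 0 0 0 0.05;0 0 0 0 0 0 0.06;0 0 0 0 0 0 0.06;0 0 0 0 0 0 0.06;0 0 0 0 0 0 0.06"

```text
t: 16.62
eef_pos: [0.4794, -0.0795, 0.0478]
ee_rot: [3.141, -0.0, -1.527]
force: [-0.3, -0.6, 0.7]
width: 0.0599
gripper_force: 0.0
```

>>> move_arm --rows "0 0 0 0 0 -0.01 0.06;0 0 0 0 0 -0.02 0.06;0 0 0 0 0 -0.03 0.06;0 0 0 0 0 -0.03 0.06;0 0 0 -0.05 0.03 -0.02 0.06;0 0 0 0 0.03 -0.02 0.06;0 0 0 0 0 0 0.06"

```text
t: 17.5
eef_pos: [0.4167, -0.0317, 0.1802]
ee_rot: [-3.138, 0.002, -1.525]
force: [0.8, 0.2, -0.3]
width: 0.0602
gripper_force: 0.0
```

```bash
python3 - <<'E'
from h import *
s=arm.get_state(); print(s["t"],s["eef_pos"],s["ee_rot"],s["force"])
im,d,K,W=grab("wrist"); np.savez("w6.npz",im=im,d=d,K=K,W=W); cv2.imwrite("pics/w6.png",im)
P=cloud(d,K,W).reshape(-1,3)
for y in(-.13,-.12,-.1,-.08,-.06,-.04,-.03):
    Q=P[(abs(P[:,1]-y)<.003)&(abs(P[:,0]-.482)<.03)&(P[:,2]<.1)]
    if len(Q): print(y,np.percentile(Q[:,2],[90,97]).round(4),len(Q))
E
```

```text
17.5 [ 0.41667299 -0.03165596  0.18016527] [-3.13751302e+00  1.52913351e-03 -1.52545553e+00] [ 0.77406179  0.24053595 -0.34002599]
-0.13 [0.0693 0.0698] 689
-0.12 [0.0691 0.0699] 675
-0.1 [0.0691 0.0698] 618
-0.08 [0.0694 0.0699] 572
-0.06 [0.0692 0.07  ] 539
-0.04 [0.0693 0.07  ] 514
-0.03 [0.0693 0.0699] 486
```

View pics/w6.png

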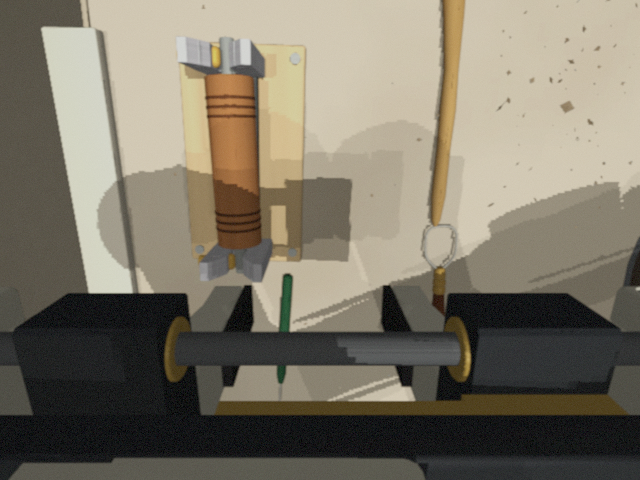

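The roller lies seated between the cheeks (barrel (235,160)), level all along with its top at 70 mm, and the needle tool and the gripper are clear of it.

```bash
python3 -c "
from station import arm
print(arm.job_done())"
```

```text
the job is handed in; nothing more can be done
None
```

The roller is seated on both slot bottoms and level, was pressed down with about 20 N for 2 s, and has been released; the job was handed in at about 17.5 s, and no verdict came back.

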